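# Skewer the ring blanks off the sloping rack

### The arm

A 6-joint arm with a two-finger parallel gripper is mounted at the origin on the work surface. World frame = base frame: x ahead of the robot, y to its left, z up, the work surface at z = 0. Lengths are in m, angles in rad, forces in N, time in s.
With the tool pointing down it reaches from about 0.325 to 0.85 m from the base axis. Payload 15.5 kg.
Tool frame: the origin (TCP) lies at the very end of the fingers, on their centre line; the grasp point (between the pads) lies 19 mm behind it (grip_depth is the z of the grasp point in the tool frame, in m); z points along the fingers, y is the line along which they close (so a half turn about z gives the same grasp; the last joint's range is limited). The gripper opens to 91 mm and grips with 3 to 60 N. Pads are 32 mm wide; open, the fingers measure 118 mm over their backs; the gripper's body (76 mm by 178 mm) begins 60 mm behind the grasp point.
Start: joints at [1.23, 0.494, 1.345, -0, 1.302, -0.096], TCP at [0.152, 0.606, 0.214] pointing down, gripper open.
Joint ranges: [-2.91, 2.91], [-0.82, 2.16], [0.22, 2.67], [-1.22, 4.37], [0.12, 2.79], [-3.08, 3.08]. Speed limits (rad/s): [1.89, 1.89, 2.57, 3.01, 3.01, 3.01].

### API

Orientations are given as a unit quaternion [x, y, z, w].
In Python, from rig import * gives the robot as it stands.
- The arm moves only by the tool drive_tool, never from a script. Its argument "increments" is a list of rows, each an object of numbers: "jaw": the opening in per cent of the stroke, from 0 (shut) to 100 (fully open); "tx", "ty", "tz": the shift along the tool's x, y, z in cm; "rx", "ry", "rz": the turn, a rotation vector about the tool's x, y, z in degrees. A call has 1 to 20 rows; each row shifts and turns the commanded pose from where the row before left it, along the tool's axes as they then stand; what a row does not reach is not made up. A row lasts 1/8 s, in which the tool goes at most 62.5 mm and 10.7 degrees, less where a joint would pass 70% of its speed; a pose out of reach is approached as far as the arm can. A call is refused whole if a number of a shift passes 6.25 or a number of a turn 10.7, either way. A call with a gripper value outside its range is refused whole. The fingers move at their own pace and stop on an object; "grip_force" is the grip in N (left out, the last holds). Time passes only in rows, so rows that do not move let the fingers close. It gives the time, the measured TCP pose, the force, the opening and the grip force at its end, in the units of the state.
- observe(): the state, without advancing time (a new reading comes with each control period).
- camera(name): name is "scene" or "top"; returns the picture (384x512x3 uint8, red, green, blue); there is no depth.
- camera_info(name): a dict with "mtx" (3x3 intrinsics, pixels), "R" (3x3) and "t" (3): a world point X has camera coordinates R X + t. Camera axes: x right, y down, z forward; pixel columns grow to the right and rows downward; lengths in m; the calibration is good to about 2 mm. A picture is of the moment at which its call begins. camera_info takes no time and is no camera call.
- sign_off(): hands the job in; it is judged then, once.
The state is a dict: "time": time; "joints": joint angles; "dq": joint speeds; "joint_torque": joint torques, N m; "tcp_pos": TCP position; "orientation": TCP orientation; "contact_force": force on the tool from outside, world axes, zero at the start; "wrist_torque": the same for the moment, N m; "opening": finger opening in m; "grip_force": force on a finger pad.
Only numpy, scipy, OpenCV 4.12 (cv2) and the standard library are available. Lean on these libraries where they do the work, as an engineer would, in place of code of your own. Each camera call takes 0.05 s, during which the arm holds its last target. There are 200 camera calls.

### The job

Pick up the skewer from its V-stand, slide it up through all three rings standing in the sloping rack until its collar presses gently against the rack's front posts, and lift the rings off together as one stack. Lay the loaded skewer back in the two notches of the stand, the same way round as it lay, with the rings hanging on it between the posts, and let go. Do not ram the rack or drop a ring, and leave the other things on the bench where they are.

Things in the scene. Friction and masses are not known exactly. Their poses are not given: they have to be found in the camera images.
- skewer: Skewer, 200 mm, 0.25 kg, loose. Origin on its centre line at the collar's front face; x to the tip, z up as it lies level in the stand. Along x (mm): steel cone 112 (6 dia.) to 86 (20 dia.), round steel shaft 20 dia. from 86 to 0, collar 52 dia. 0 to -6, neck 20 dia. -6 to -26, black handle -26 to -88, 20 wide (y), 26 high (z).
- skewer_grip (a point): Centre of the skewer's handle, on the centre line at x = -57 mm of the skewer.
- skewer_tip (a point): Tip of the skewer's cone, on the centre line at x = 112 mm of the skewer.
- stand: V-stand, fixed: base plate 130 x 70 x 10 mm with two steel posts, 8 mm thick, at x = -46 and +46 mm, each ending in an open 90 degree V notch, 57 mm wide over its arms, which rise to z = 89 mm. Origin at the centre of its underside on the table, z up, x along the line of the notches. A 20 mm shaft lying in both notches has its centre line at y = 0, z = 75 mm.
- stand_home (a point): Fixed point of the stand (x -30, y 0, z 75 mm) where the skewer's origin lies, within 2 mm, at the start, the skewer pointing along the stand's +x: the rear notch (-x) takes the neck, about 6 mm free on either side, the front notch takes the shaft 76 mm ahead of the collar.
- rack: Rack, fixed: base 130 x 118 mm on the table; origin at the centre of its underside, z up. Its flat-floored trough runs along x, rising 18 degrees to +x; inner width 106 mm, side walls 30 mm high, 47 mm between front posts (low end) and rear posts. Each pair of posts is 6 mm thick, rises 58 mm off the floor and leaves a slot 44 mm wide, open at the top, too narrow for the collar.
- rack_mouth (a point): Where the skewer enters: at the outer face of the front posts, mid-slot (rack y = 0), 113 mm over the table, on the line of mid-standing ring centres. That line lies in the rack's x-z plane, 37 mm off the trough's floor, rising 18 degrees to +x. At right angles to that line the posts' tops are 21 mm above it.
- ring1: Aluminium ring, outer diameter 76, bore 28, 14 mm thick, about 0.15 kg, loose; origin at its centre, x along its axis (up the slope at the start). Stands on edge against the front posts; the others stand face to face behind it. Each stands up to 12 mm left or right, so the bores are out of line: the cone may meet a ring's face, and a ring rolls aside when the skewer presses in its bore.
- ring2: The middle ring, the same as ring1.
- ring3: The last ring, the same as ring1.
- bin: Bystander: empty blue open bin 160 x 200 x 80 mm; origin at the centre of its underside.
- oil_bottle: Bystander: white bottle, 60 mm diameter, 160 mm high; origin at the centre of its underside.
- micrometer: Bystander: micrometer lying on the table, about 155 x 70 x 16 mm.
- dial_stand: Bystander: dial gauge on a stand, base 70 x 90 mm, 170 mm high; origin at the centre of its underside.
Things that resemble listed ones, but are neither listed nor needed, are in the scene too. Of the things that look like the rack, the larger one is meant.

How it is judged:
By the outcome, as a careful person would: the job done as asked, in the order asked, and still so for the second after the job is handed in, with the robot touching nothing.
It also fails if it takes over 64 s, if anything falls off the work surface, if the arm or the gripper's body presses on something with over 40 N, if the wrist force passes 120 N, or if a joint passes its speed limit or range.

## Working session

There is one attempt and no reset: what is moved stays moved. The work goes in short steps, Python scripts to look and compute and a tool call to move; the robot and the scene stay as the last step left them, time stands still between calls to the robot, and variables do not carry over. Pictures are saved under pics/ and viewed, at most 12 in all, crops included, and the job is handed in when it is done.

Besides the shell and the picture viewer there is one more tool, called after "Emit:" as name(argument=value, ...) on one line, values as JSON. drive_tool: Moves the arm, as the interface text tells. Its arguments: {"type":"object","properties":{"increments":{"type":"array","items":{"type":"object","properties":{"jaw":{"type":"number"},"tx":{"type":"number"},"ty":{"type":"number"},"tz":{"type":"number"},"rx":{"type":"number"},"ry":{"type":"number"},"rz":{"type":"number"}}}},"grip_force":{"type":"number"}},"required":["increments"]}

```bash
mkdir -p pics
python3 - <<'E'
from rig import *
import cv2,numpy as np
for n in("scene","top"):
    im=camera(n); cv2.imwrite(f"pics/{n}0.png",im[:,:,::-1]); i=camera_info(n)
    print(n,i["mtx"],i["R"],i["t"])
    cv2.imwrite(f"pics/{n}0b.png",cv2.resize(im[:,:,::-1],(800,600),interpolation=cv2.INTER_CUBIC))
s=observe();print(s)
E
```

```text
scene [[450.69149028   0.         252.26068313]
 [  0.         450.69149028 187.06889439]
 [  0.           0.           1.        ]] [[-3.54040312e-01  9.35230144e-01 -1.86017789e-04]
 [ 7.54067428e-01  2.85341769e-01 -5.91576190e-01]
 [-5.53206807e-01 -2.09582089e-01 -8.06249078e-01]] [ 0.23402137 -0.37322152  1.72166197]
top [[398.56351605   0.         257.03178324]
 [  0.         398.56351605 189.82744505]
 [  0.           0.           1.        ]] [[ 1.11680603e-03 -9.99959044e-01 -8.98122446e-03]
 [-9.92486405e-01 -9.51784023e-06 -1.22354959e-01]
 [ 1.22349863e-01  9.05038993e-03 -9.92445768e-01]] [-0.02293606  0.6095484   1.16700648]
{'time': 0.1, 'joints': array([ 1.22951434e+00,  4.94132265e-01,  1.34603395e+00, -2.09143586e-05,
        1.30251477e+00, -9.55154838e-02]), 'dq': array([ 1.04209663e-04, -1.43083048e-05, -1.04896954e-03, -4.75929986e-04,
        1.45536006e-05,  8.59834979e-04]), 'joint_torque': array([ 2.15910404e-03, -8.80239701e+01, -3.82549202e+01,  7.05067744e-02,
        4.82511555e-02, -9.53716312e-05]), 'tcp_pos': array([0.15196479, 0.60590407, 0.21340285]), 'orientation': array([ 1.22571448e-01,  9.92459543e-01, -5.33424005e-04, -1.08060520e-04]), 'contact_force': array([-0.76438756, -0.12140943, -0.84401475]), 'wrist_torque': array([-0.02940005, -0.00467239,  0.03135632]), 'grip_force': 0.0, 'opening': 0.09131384700410396}
```

View pics/scene0b.png

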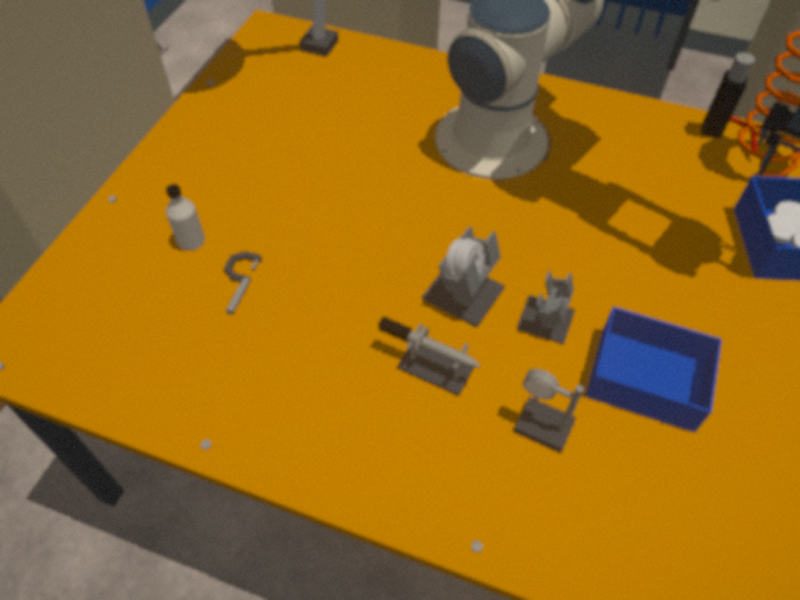

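View pics/top0b.png

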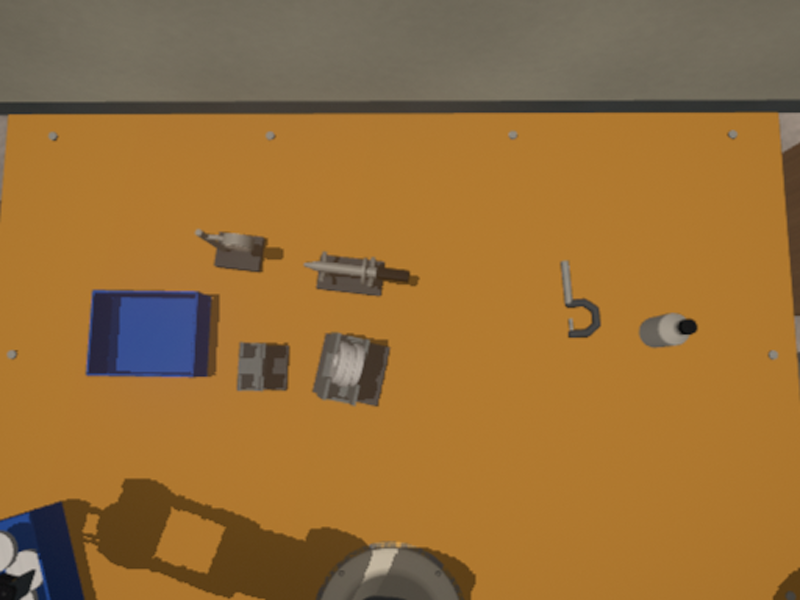

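The scene view shows the skewer on its stand, handle (395,328) to tip (477,363), the rack with rings at (468,270), and a smaller decoy at (550,305). In the top view the skewer runs from handle (410,276) to tip (306,266), and the rack is at (350,368). Next, close crops.

Run:
```python
import cv2,numpy as np
a=cv2.imread("pics/top0.png")[155:265,190:275]
b=cv2.imread("pics/scene0.png")[140:255,235:315]
A=cv2.resize(a,None,fx=5,fy=5,interpolation=cv2.INTER_CUBIC)[:550,:400]
B=cv2.resize(b,None,fx=5,fy=5,interpolation=cv2.INTER_CUBIC)[:575]
A=cv2.copyMakeBorder(A,0,25,0,0,cv2.BORDER_CONSTANT)
o=np.hstack([A,B]); o=np.clip(o.astype(float)*1.5,0,255).astype(np.uint8)
cv2.imwrite("pics/crop0.png",o);print(o.shape)
```

```text
(575, 800, 3)
```

View pics/crop0.png

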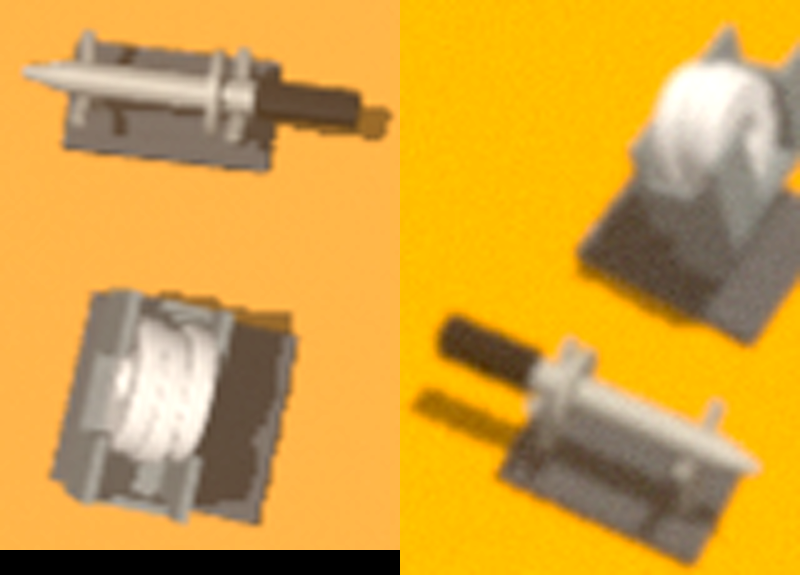

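The crop shows the skewer with its tip at (25,71) and handle end at (357,105). The rack's high end looks to be on the left (+y), with bare base to the right. I'll zoom further to be sure.

Run:
```python
import cv2,numpy as np
a=cv2.imread("pics/top0.png")[208:264,196:253]
b=cv2.imread("pics/scene0.png")[140:214,266:326]
A=cv2.resize(a,None,fx=7,fy=7,interpolation=cv2.INTER_CUBIC)
B=cv2.resize(b,None,fx=6.5,fy=6.5,interpolation=cv2.INTER_CUBIC)
h=max(A.shape[0],B.shape[0]);A=cv2.copyMakeBorder(A,0,h-A.shape[0],0,0,cv2.BORDER_CONSTANT)
B=cv2.copyMakeBorder(B,0,h-B.shape[0],0,0,cv2.BORDER_CONSTANT)
o=np.hstack([A,B]);o=np.clip(255*(o/255.)**.7*1.1,0,255).astype(np.uint8)
cv2.imwrite("pics/crop1.png",o);print(o.shape,A.shape)
```

```text
(481, 789, 3) (481, 399, 3)
```

View pics/crop1.png

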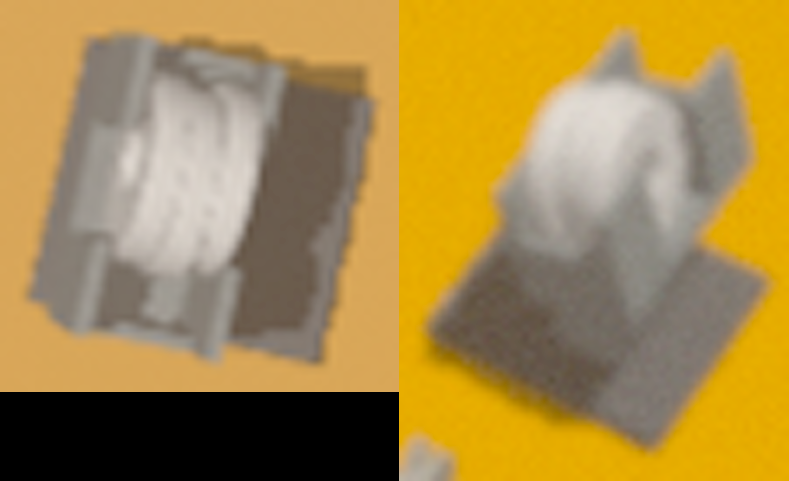

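```bash
cat > h.py <<'E'
from rig import *
import cv2,numpy as np
def cast(n,u,v,z):
    i=camera_info(n);R=np.array(i["R"]);t=np.array(i["t"]);C=-R.T@t
    d=R.T@np.linalg.inv(i["mtx"])@[u,v,1]; return C+d*(z-C[2])/d[2]
def proj(n,X):
    i=camera_info(n);p=np.array(i["mtx"])@(np.array(i["R"])@X+i["t"]);return p[:2]/p[2]
def T1(c,r,z): return cast("top",195.5+(c+.5)/7,207.5+(r+.5)/7,z)
def S1(c,r,z): return cast("scene",265.5+(c-398.5)/6.5,139.5+(r+.5)/6.5,z)
def T0(c,r,z): return cast("top",189.5+(c+.5)/5,154.5+(r+.5)/5,z)
def S0(c,r,z): return cast("scene",234.5+(c-399.5)/5,139.5+(r+.5)/5,z)
E
python3 - <<'E'
from h import *
np.set_printoptions(precision=4,suppress=True)
print("base R top",T1(372,95,.008),T1(322,362,.008))
print("base scene",S1(430,340,.008),S1(650,448,.008),S1(768,285,.008))
print("left corners",T1(88,38,.008),T1(30,300,.008),T1(75,332,.008))
print("tips scene",S1(625,35,.133),S1(725,60,.151),S1(655,165,.151))
print("front posts top",T1(285,70,.133),T1(235,268,.133),T1(215,360,.133))
print("rear posts top",T1(150,35,.151),T1(105,235,.151),T1(135,125,.151),T1(90,330,.151))
print("sk tip",T0(23,70,.075),S0(760,466,.075)," handle end",T0(358,105,.088),S0(440,335,.075))
print("collar top", T0(218,60,.098),T0(210,130,.075),"stand base",T0(270,170,.01),T0(65,150,.01),S0(500,475,.01),S0(690,565,.01),S0(745,480,.01))
E
```

```text
base R top [0.5164 0.0031 0.008 ] [0.401  0.0243 0.008 ]
base scene [0.5187 0.0073 0.008 ] [0.5412 0.1258 0.008 ] [0.4281 0.1523 0.008 ]
left corners [0.5413 0.128  0.008 ] [0.4274 0.1514 0.008 ] [0.4137 0.1316 0.008 ]
tips scene [0.4057 0.0605 0.133 ] [0.42   0.1112 0.151 ] [0.4908 0.0991 0.151 ]
front posts top [0.5207 0.0337 0.133 ] [0.4434 0.0526 0.133 ] [0.408  0.0601 0.133 ]
rear posts top [0.5333 0.0851 0.151 ] [0.4562 0.1014 0.151 ] [0.4984 0.0904 0.151 ] [0.4201 0.1066 0.151 ]
sk tip [0.668  0.1625 0.075 ] [0.6618 0.1629 0.075 ]  handle end [ 0.645  -0.0351  0.088 ] [ 0.6432 -0.0368  0.075 ]
collar top [0.6697 0.0458 0.098 ] [0.6322 0.0518 0.075 ] stand base [0.6168 0.0192 0.01  ] [0.6293 0.1464 0.01  ] [0.6832 0.0158 0.01  ] [0.7003 0.139  0.01  ] [0.6351 0.1523 0.01  ]
```

Both views agree within about 4 mm, and the base, skewer and stand sizes check out. The estimates are:
- **Skewer:** origin (0.6545, 0.052, 0.075), heading 5.9° off +y.
- **Rack:** mouth (0.467, 0.053, 0.113), heading 11.6° off +y, high end at +y.

Now I'll move above the handle.

Emit:
drive_tool(increments=[{"rz":10.2,"tz":-1,"jaw":60},{"rz":10.2,"tz":-1},{"rz":10.2,"tz":-1},{"rz":10.2,"tz":-1},{"rz":10.2,"tz":-1},{"rz":10.2,"tz":-1},{"rz":10.2,"tz":-1},{"rz":10.2,"tz":-1}], grip_force=60)

```text
schema error: expected keys jaw, tx, ty, tz, rx, ry, rz
```

Emit:
drive_tool(increments=[{"tx":-4.2,"ty":4.3},{"tx":-4.2,"ty":4.3},{"tx":-4.2,"ty":4.3},{"tx":-4.2,"ty":4.3},{"tx":-4.2,"ty":4.3},{"tx":-4.2,"ty":4.3},{"tx":-4.2,"ty":4.3},{"tx":-4.2,"ty":4.3},{"tx":-4.2,"ty":4.3},{"tx":-4.2,"ty":4.3},{"tx":-4.2,"ty":4.3},{"tx":-4.2,"ty":4.3},{"tx":-4.2,"ty":4.3},{}])

```text
schema error: expected keys jaw, tx, ty, tz, rx, ry, rz
```

```bash
cat >> h.py <<'E'
from scipy.spatial.transform import Rotation as Ro
np.set_printoptions(precision=4,suppress=True)
def fr(th,pitch=0):  # tool frame, x-axis heading th deg off +y (toward +x), pitched up
    t,p=np.radians([th,pitch]);x=np.array([np.sin(t)*np.cos(p),np.cos(t)*np.cos(p),np.sin(p)])
    y=np.array([np.cos(t),-np.sin(t),0]);return np.c_[x,y,np.cross(x,y)]
def delta(pos,R):
    s=observe();q=Ro.from_quat(s["orientation"]);M=q.as_matrix()
    print("t",s["time"],"tcp",s["tcp_pos"],"shift cm",M.T@(np.array(pos)-s["tcp_pos"])*100,"turn",(q.inv()*Ro.from_matrix(R)).as_rotvec(True),"F",s["contact_force"],"open",s["opening"],"grip",s["grip_force"])
    return s
E
python3 - <<'E'
from h import *
s=delta([.649,.002,.056],fr(5.9)); print(s["joints"])
E
```

```text
t 0.1 tcp [0.152  0.6059 0.2134] shift cm [-62.904  -46.4661  15.7855] turn [-0.0547  0.0404 81.8189] F [-0.7644 -0.1214 -0.844 ] open 0.09131384700410396 grip 0.0
[ 1.2295  0.4941  1.346  -0.      1.3025 -0.0955]
```

Emit:
drive_tool(increments=[{"tx":0,"ty":0,"rx":0,"ry":0,"jaw":60,"rz":10.2,"tz":-1},{"tx":0,"ty":0,"rx":0,"ry":0,"jaw":60,"rz":10.2,"tz":-1},{"tx":0,"ty":0,"rx":0,"ry":0,"jaw":60,"rz":10.2,"tz":-1},{"tx":0,"ty":0,"rx":0,"ry":0,"jaw":60,"rz":10.2,"tz":-1},{"tx":0,"ty":0,"rx":0,"ry":0,"jaw":60,"rz":10.2,"tz":-1},{"tx":0,"ty":0,"rx":0,"ry":0,"jaw":60,"rz":10.2,"tz":-1},{"tx":0,"ty":0,"rx":0,"ry":0,"jaw":60,"rz":10.2,"tz":-1},{"tx":0,"ty":0,"rx":0,"ry":0,"jaw":60,"rz":10.2,"tz":-1}], grip_force=60)

```text
time: 1.1
tcp_pos: [0.152, 0.606, 0.2939]
orientation: [0.743, 0.669, -0.0, 0.0]
contact_force: [-0.5, 0.1, -0.9]
opening: 0.0548
grip_force: 0.0
```

Emit:
drive_tool(increments=[{"tx":-4.2,"ty":4.3,"tz":0,"rx":0,"ry":0,"rz":0,"jaw":60},{"tx":-4.2,"ty":4.3,"tz":0,"rx":0,"ry":0,"rz":0,"jaw":60},{"tx":-4.2,"ty":4.3,"tz":0,"rx":0,"ry":0,"rz":0,"jaw":60},{"tx":-4.2,"ty":4.3,"tz":0,"rx":0,"ry":0,"rz":0,"jaw":60},{"tx":-4.2,"ty":4.3,"tz":0,"rx":0,"ry":0,"rz":0,"jaw":60},{"tx":-4.2,"ty":4.3,"tz":0,"rx":0,"ry":0,"rz":0,"jaw":60},{"tx":-4.2,"ty":4.3,"tz":0,"rx":0,"ry":0,"rz":0,"jaw":60},{"tx":-4.2,"ty":4.3,"tz":0,"rx":0,"ry":0,"rz":0,"jaw":60},{"tx":-4.2,"ty":4.3,"tz":0,"rx":0,"ry":0,"rz":0,"jaw":60},{"tx":-4.2,"ty":4.3,"tz":0,"rx":0,"ry":0,"rz":0,"jaw":60},{"tx":-4.2,"ty":4.3,"tz":0,"rx":0,"ry":0,"rz":0,"jaw":60},{"tx":-4.2,"ty":4.3,"tz":0,"rx":0,"ry":0,"rz":0,"jaw":60},{"tx":-4.2,"ty":4.3,"tz":0,"rx":0,"ry":0,"rz":0,"jaw":60},{"tx":0,"ty":0,"tz":0,"rx":0,"ry":0,"rz":0,"jaw":60}])

```text
time: 2.85
tcp_pos: [0.6559, 0.0041, 0.2926]
orientation: [0.743, 0.67, -0.0, -0.0]
contact_force: [-0.7, 0.2, 0.4]
opening: 0.0545
grip_force: 0.0
```

Run:
```python
from h import *
s=delta([.649,.002,.056],fr(5.9)); print(s["joints"])
```

```text
t 2.85 tcp [0.6559 0.0041 0.2926] shift cm [-0.2681 -0.6481 23.6577] turn [-0.0464  0.0344  0.0071] F [-0.6784  0.2291  0.3681] open 0.054539507429692505 grip 0.0
[-0.0844  0.4821  1.1472 -0.0006  1.5132  0.0185]
```

Emit:
drive_tool(increments=[{"tx":-0.27,"ty":-0.65,"tz":4.7,"rx":0,"ry":0,"rz":0,"jaw":60},{"tx":0,"ty":0,"tz":5,"rx":0,"ry":0,"rz":0,"jaw":60},{"tx":0,"ty":0,"tz":4,"rx":0,"ry":0,"rz":0,"jaw":60},{"tx":0,"ty":0,"tz":3,"rx":0,"ry":0,"rz":0,"jaw":60},{"tx":0,"ty":0,"tz":2,"rx":0,"ry":0,"rz":0,"jaw":60},{"tx":0,"ty":0,"tz":2,"rx":0,"ry":0,"rz":0,"jaw":60},{"tx":0,"ty":0,"tz":2,"rx":0,"ry":0,"rz":0,"jaw":60},{"tx":0,"ty":0,"tz":0.9,"rx":0,"ry":0,"rz":0,"jaw":60},{"tx":0,"ty":0,"tz":0,"rx":0,"ry":0,"rz":0,"jaw":60}])

```text
time: 3.98
tcp_pos: [0.6471, 0.0059, 0.0577]
orientation: [0.741, 0.671, -0.0, -0.0]
contact_force: [0.6, -0.2, 0.2]
opening: 0.0547
grip_force: 0.0
```

Run:
```python
from h import *
s=delta([.649,.002,.056],fr(5.9))
a=camera("top")[155:265,190:290];b=camera("scene")[130:255,225:325]
o=np.hstack([cv2.resize(a,(400,440),interpolation=2),cv2.resize(b,(400,500),interpolation=2)[:440]])
cv2.imwrite("pics/g1.png",np.clip(o[:,:,::-1]*1.4,0,255).astype(np.uint8))
```

```text
t 3.975 tcp [0.6471 0.0059 0.0577] shift cm [-0.37    0.2313  0.1686] turn [-0.0553 -0.0021  0.2347] F [ 0.6321 -0.1652  0.2213] open 0.054691040011471334 grip 0.0
```

View pics/g1.png

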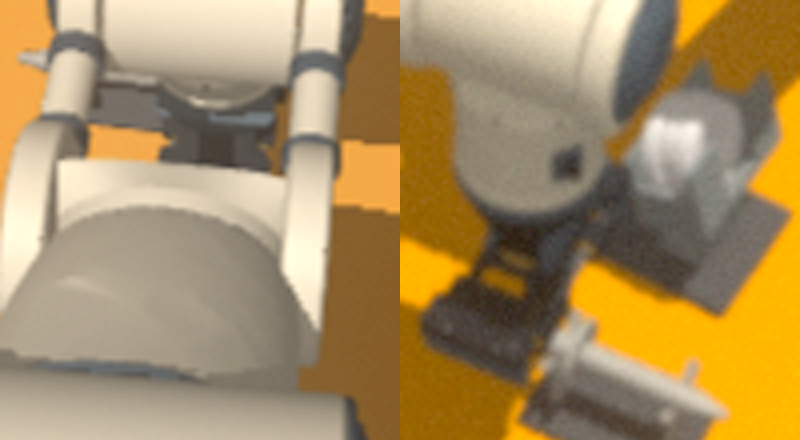

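The top view is blocked by the arm. The scene view shows the fingers around the handle behind the collar, near crop (480,340). I'll correct 3 mm and close.

Emit:
drive_tool(increments=[{"tx":-0.3,"ty":0.2,"tz":0.17,"rx":0,"ry":0,"rz":0.2,"jaw":60},{"tx":0,"ty":0,"tz":0,"rx":0,"ry":0,"rz":0,"jaw":40},{"tx":0,"ty":0,"tz":0,"rx":0,"ry":0,"rz":0,"jaw":30},{"tx":0,"ty":0,"tz":0,"rx":0,"ry":0,"rz":0,"jaw":25},{"tx":0,"ty":0,"tz":0,"rx":0,"ry":0,"rz":0,"jaw":22}])

```text
time: 4.7
tcp_pos: [0.6491, 0.0023, 0.0562]
orientation: [0.742, 0.67, -0.0, -0.0]
contact_force: [-2.3, -0.7, 0.1]
opening: 0.0206
grip_force: 1.6
```

Emit:
drive_tool(increments=[{"tx":0,"ty":0,"tz":0,"rx":0,"ry":0,"rz":0,"jaw":10},{"tx":0,"ty":0,"tz":0,"rx":0,"ry":0,"rz":0,"jaw":0},{"tx":0,"ty":0,"tz":0,"rx":0,"ry":0,"rz":0,"jaw":0},{"tx":0,"ty":0,"tz":0,"rx":0,"ry":0,"rz":0,"jaw":0}])

```text
time: 5.2
tcp_pos: [0.6493, 0.0023, 0.0563]
orientation: [0.742, 0.67, 0.0, 0.0]
contact_force: [0.1, -0.1, 1.9]
opening: 0.0197
grip_force: 59.9
```

Run:
```python
from h import *
s=delta([.649,.002,.056],fr(5.9));print(s["wrist_torque"])
```

```text
t 5.2 tcp [0.6493 0.0023 0.0563] shift cm [-0.0328 -0.0293  0.0296] turn [ 0.0125 -0.0007  0.0135] F [ 0.1016 -0.0615  1.9004] open 0.019662786422591123 grip 59.92875158786774
[ 0.0766  0.018  -0.5108]
```

Gripped squarely. I'll lift it, and look closely at the rings in the first images to get their lateral offsets.

Emit:
drive_tool(increments=[{"tx":0,"ty":0,"tz":-0.5,"rx":0,"ry":0,"rz":0,"jaw":0},{"tx":0,"ty":0,"tz":-1,"rx":0,"ry":0,"rz":0,"jaw":0},{"tx":0,"ty":0,"tz":-2,"rx":0,"ry":0,"rz":0,"jaw":0},{"tx":0,"ty":0,"tz":-3,"rx":0,"ry":0,"rz":0,"jaw":0},{"tx":0,"ty":0,"tz":-3,"rx":0,"ry":0,"rz":0,"jaw":0},{"tx":0,"ty":0,"tz":-3,"rx":0,"ry":0,"rz":0,"jaw":0},{"tx":0,"ty":0,"tz":-2,"rx":0,"ry":0,"rz":0,"jaw":0},{"tx":0,"ty":0,"tz":0,"rx":0,"ry":0,"rz":0,"jaw":0}])

```text
time: 6.2
tcp_pos: [0.6499, 0.0023, 0.2031]
orientation: [0.742, 0.67, 0.001, 0.001]
contact_force: [0.1, 0.6, -2.9]
opening: 0.02
grip_force: 60.0
```

Run:
```python
from h import *
M=np.array([.4674,.0531,.113]);R=fr(11.6,18);a=R[:,0];y=R[:,1]
t=cv2.imread("pics/top0.png");s=cv2.imread("pics/scene0.png")
def crop(im,n,u0,v0,w,h,k):
    c=cv2.resize(im[v0:v0+h,u0:u0+w],None,fx=k,fy=k,interpolation=cv2.INTER_CUBIC).astype(float)
    c=np.clip((c-60)*1.6,0,255).astype(np.uint8)
    def P(X): p=proj(n,X);return (int((p[0]-u0+.5)*k),int((p[1]-v0+.5)*k))
    cols=[(0,0,255),(0,160,0),(255,0,0)]
    for i in range(3):
        C=M+a*(.013+.014*i)
        for sg in(-1,1): cv2.circle(c,P(C+sg*.038*y),3,cols[i],-1)
        cv2.circle(c,P(C+.038*np.cross(y,a)*-1),3,cols[i],1)
    cv2.circle(c,P(M),3,(255,0,255),1); return c
A=crop(t,"top",204,210,36,44,11);B=crop(s,"scene",275,145,44,42,9)
h=max(A.shape[0],B.shape[0]);f=lambda q:cv2.copyMakeBorder(q,0,h-q.shape[0],0,0,cv2.BORDER_CONSTANT)
o=np.hstack([f(A),f(B)]);cv2.imwrite("pics/rings.png",o);print(o.shape)
```

```text
(484, 792, 3)
```

View pics/rings.png

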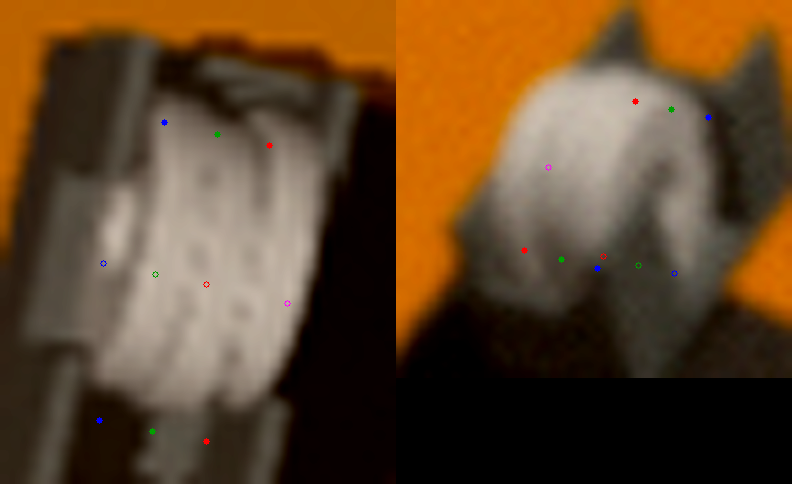

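The rings picture shows the rings shifted toward world +x (tool +y) of the mid-slot marks. The observed ends are at rows about 100 and 400, against 133 and 431 predicted. I'll get each ring's offset from brightness profiles.

Run:
```python
from h import *
M=np.array([.4674,.0531,.113]);R=fr(11.6,18);a=R[:,0];y=R[:,1]
im=cv2.cvtColor(cv2.imread("pics/top0.png"),cv2.COLOR_BGR2GRAY).astype(np.float32)
ts=np.arange(-.06,.0601,.003)
print("t ",(ts*1000).astype(int))
for i in range(3):
  for w in(-.003,.003):
    C=M+a*(.013+.014*i+w); p=np.array([proj("top",C+t*y) for t in ts],np.float32)
    print(i+1,cv2.remap(im,p[:,0].copy(),p[:,1].copy(),1).ravel().astype(int))
s=delta(M-.05*a-R@[.162,0,-.0187],R)
# skewer tip as seen now
Q=Ro.from_quat(s["orientation"]).as_matrix();tip=s["tcp_pos"]+Q@[.162,0,-.0187]
print(tip,proj("top",tip),proj("scene",tip))
```

```text
t  [-60 -56 -53 -50 -47 -44 -41 -38 -35 -32 -29 -26 -23 -20 -17 -14 -11  -8
  -5  -2   0   3   6   9  12  15  18  21  24  27  30  33  36  39  42  45
  48  51  54  57  60]
1 [120 104  87  76  82  84  83  83  83  84  91 112 127 141 141 142 156 164
 161 163 172 168 164 161 163 163 157 152 145 145 146 144 141 134 121 102
  88  92 102  94  79]
1 [119 107  86  77  93 104 105 104 106 108 114 128 143 153 160 162 163 167
 169 170 171 170 169 168 165 162 159 156 152 145 137 124 113 110 118 112
  90  98 105  95  81]
2 [121 107  89  81 102 110 110 110 108 110 128 141 148 154 159 158 162 161
 159 165 170 165 160 163 169 164 158 157 152 146 144 137 127 112  90  80
  95  97 103  95  87]
2 [120 106  86  72  81  83  72  75  79  95 120 129 138 144 150 159 160 164
 168 168 171 171 171 170 168 167 162 158 155 149 146 141 132 120  98  76
  69  83 105  96  84]
3 [123 101  83  69  70  70  70  70  70  72  94 126 139 146 154 157 159 163
 162 160 163 159 158 158 160 157 155 155 153 153 152 148 139 129 114  90
  73  70  70  83 110]
3 [115  83  68  69  70  70  70  70  71  73  89 112 124 128 127 128 127 126
 124 125 137 150 155 156 156 151 139 124 113 104 105 108 114 114 103  90
  72  72  76  96 122]
t 6.2 tcp [0.6499 0.0023 0.2031] shift cm [-16.2989 -20.6863  17.2761] turn [-0.7268 17.9783  5.7102] F [ 0.1419  0.5632 -2.9059] open 0.01999520468867448 grip 59.950509667396545
[0.6665 0.1635 0.2218] [184.4228 159.2415] [311.9198 204.769 ]
```

The ring centres sit at about +8.5, +6 and +7.5 mm along tool y, so the bores are nearly in line. Now I'll check the tip's actual position in the grip.

Run:
```python
from h import *
s=observe();Q=Ro.from_quat(s["orientation"]).as_matrix()
for n,d in(("top",-1),("scene",1)):
    im=camera(n);tip=s["tcp_pos"]+Q@[.162,0,-.0187];u,v=proj(n,tip)
    S=cv2.cvtColor(im,cv2.COLOR_RGB2HSV)[:,:,1]
    u0,v0=int(u)-16,int(v)-10
    print(n,u,v,"origin",u0,v0);print(S[v0:v0+20,u0:u0+32])
```

```text
top 184.42275968471816 159.24148085623327 origin 168 149
[[180 181 180 180 180 180 178 179 178 178 180 178 178 177 177 176 178 178
  177 177 176 176 176 177 176 172 112  50  51  50  52  51]
 [180 180 180 179 181 180 180 180 178 178 178 178 177 178 177 177 177 177
  177 177 177 176 176 176 176 176 117  51  51  51  52  51]
 [161 177 180 180 178 180 179 178 178 178 178 178 178 177 178 177 177 177
  177 177 177 176 176 176 176 176 131  67  52  52  51  51]
 [107 169 177 179 180 180 178 179 180 179 180 178 178 178 178 178 176 178
  177 177 177 177 174 176 176 174 143  68  41  35  29  29]
 [ 75 147 168 180 180 180 178 180 180 180 178 178 178 177 177 178 177 177
  177 177 176 176 177 176 171 145  87  32  14   6   0   3]
 [ 85 145 168 178 178 180 178 180 178 178 178 178 178 178 177 177 178 178
  177 176 177 177 176 176 158  86  12   6   6   3   0   3]
 [100 153 171 180 180 180 180 178 180 180 178 178 178 178 177 178 177 178
  177 177 176 177 177 176 145  33   9   6   3   3   3   3]
 [115 153 172 178 180 180 178 180 178 178 178 178 178 177 177 178 177 177
  177 178 177 176 176 174 132  16   9 
[... 3636 characters left out ...]
5 255 255 255 255 255 255 255 255]
 [255 255 255 255 255 255 255 255 249 237 239 255 255 255 255 255 255 255
  255 255 255 255 255 255 255 255 255 255 255 255 255 255]
 [255 255 255 255 255 255 255 255 255 255 255 255 255 255 255 255 255 255
  255 255 255 255 255 255 255 255 255 255 255 255 255 255]
 [255 255 255 255 255 255 255 255 255 255 255 255 255 255 255 255 255 255
  255 255 255 255 255 255 255 255 255 255 255 255 255 255]
 [255 255 255 255 255 255 255 255 255 255 255 255 255 255 255 255 255 255
  255 255 255 255 255 255 255 255 255 255 255 255 255 255]
 [255 255 255 255 255 255 255 255 255 255 255 255 255 255 255 255 255 255
  255 255 255 255 255 255 255 255 255 255 255 255 255 255]]
```

In the top view the tip is at (184.8,159.3), against (184.4,159.2) predicted, so the skewer sits in the grip as modelled. I'll move to the pre-insertion pose.

Emit:
drive_tool(increments=[{"tx":-3,"ty":0,"tz":0,"rx":0,"ry":0,"rz":0,"jaw":0},{"tx":-5,"ty":-2,"tz":0,"rx":0,"ry":0,"rz":0,"jaw":0},{"tx":-4.3,"ty":-4,"tz":0,"rx":0,"ry":0,"rz":0,"jaw":0},{"tx":-4,"ty":-4,"tz":0,"rx":0,"ry":0,"rz":0,"jaw":0},{"tx":0,"ty":-5,"tz":0,"rx":0,"ry":0,"rz":0,"jaw":0},{"tx":0,"ty":-4,"tz":1,"rx":0,"ry":0,"rz":2.8,"jaw":0},{"tx":0,"ty":-1,"tz":1,"rx":0,"ry":0,"rz":-8.5,"jaw":0},{"tx":0,"ty":0,"tz":3,"rx":0,"ry":6,"rz":0,"jaw":0},{"tx":0,"ty":0,"tz":3,"rx":0,"ry":6,"rz":0,"jaw":0},{"tx":0,"ty":0,"tz":2,"rx":0,"ry":6,"rz":0,"jaw":0},{"tx":0,"ty":0,"tz":0,"rx":0,"ry":0,"rz":0,"jaw":0}])

```text
time: 7.68
tcp_pos: [0.4326, -0.132, 0.1]
orientation: [0.7, 0.696, 0.11, -0.112]
contact_force: [-0.4, 0.8, -2.5]
opening: 0.0197
grip_force: 60.0
```

```bash
cat >> h.py <<'E'
M=np.array([.4674,.0531,.113]);RI=fr(11.6,18)
def ins(depth,lat): # tip depth past mouth, lateral along tool y (m)
    return delta(M+RI[:,0]*depth+RI[:,1]*lat-RI@[.162,0,-.0187],RI)
E
python3 - <<'E'
from h import *
s=ins(-.05,.0075);print(s["joints"])
E
```

```text
t 7.675 tcp [ 0.4326 -0.132   0.1   ] shift cm [-2.9648  0.3115  6.4213] turn [-3.6925 -0.0896 10.6585] F [-0.3815  0.8237 -2.4692] open 0.019703551174404563 grip 59.950153827667236
[-0.6293  0.5001  1.8053  0.2933  1.0469 -0.7975]
```

Emit:
drive_tool(increments=[{"tx":-1,"ty":0,"tz":1,"rx":-1.8,"ry":0,"rz":5.3,"jaw":0},{"tx":-2,"ty":0,"tz":2,"rx":-1.9,"ry":0,"rz":5.3,"jaw":0},{"tx":0,"ty":0,"tz":2,"rx":0,"ry":0,"rz":0,"jaw":0},{"tx":0,"ty":0,"tz":0,"rx":0,"ry":0,"rz":0,"jaw":0}])

```text
time: 8.18
tcp_pos: [0.433, -0.1438, 0.0449]
orientation: [0.764, 0.626, 0.122, -0.098]
contact_force: [0.5, -0.2, -2.1]
opening: 0.0198
grip_force: 60.0
```

Run:
```python
from h import *
s=ins(-.05,.0075);print(s["joints"])
```

```text
t 8.175 tcp [ 0.433  -0.1438  0.0449] shift cm [-0.0964  0.1539  1.5692] turn [0.0642 0.0378 0.2871] F [ 0.4515 -0.206  -2.0983] open 0.019764430335809262 grip 59.95069205760956
[-0.6714  0.5847  1.8826  0.3741  0.8544 -0.7464]
```

Emit:
drive_tool(increments=[{"tx":-0.1,"ty":0.15,"tz":0.8,"rx":0,"ry":0,"rz":0.3,"jaw":0},{"tx":0,"ty":0,"tz":0.75,"rx":0,"ry":0,"rz":0,"jaw":0},{"tx":0,"ty":0,"tz":0,"rx":0,"ry":0,"rz":0,"jaw":0}])

```text
time: 8.55
tcp_pos: [0.4359, -0.1409, 0.0298]
orientation: [0.766, 0.624, 0.122, -0.098]
contact_force: [-0.4, 0.4, -2.2]
opening: 0.02
grip_force: 60.0
```

Run:
```python
from h import *
s=ins(-.05,.0075)
tip=M-.05*RI[:,0]+.0075*RI[:,1]
c=[]
for n,(u0,v0,w,h) in(("top",(200,205,64,70)),("scene",(240,140,80,90))):
    im=camera(n);k=400/w;o=np.clip(cv2.resize(im[v0:v0+h,u0:u0+w,::-1],None,fx=k,fy=k,interpolation=2)*1.5,0,255).astype(np.uint8)
    p=proj(n,tip);print(n,p);cv2.circle(o,(int((p[0]-u0+.5)*k),int((p[1]-v0+.5)*k)),3,(0,0,255),1)
    c.append(cv2.copyMakeBorder(o,0,460-o.shape[0],0,0,cv2.BORDER_CONSTANT))
cv2.imwrite("pics/pre.png",np.hstack(c))
```

```text
t 8.55 tcp [ 0.4359 -0.1409  0.0298] shift cm [ 0.0518 -0.0639  0.0259] turn [ 0.1416 -0.0214 -0.0279] F [-0.4184  0.4438 -2.2467] open 0.01998206827553598 grip 59.95064377784729
top [247.0239 237.89  ]
scene [276.3459 161.4461]
```

View pics/pre.png

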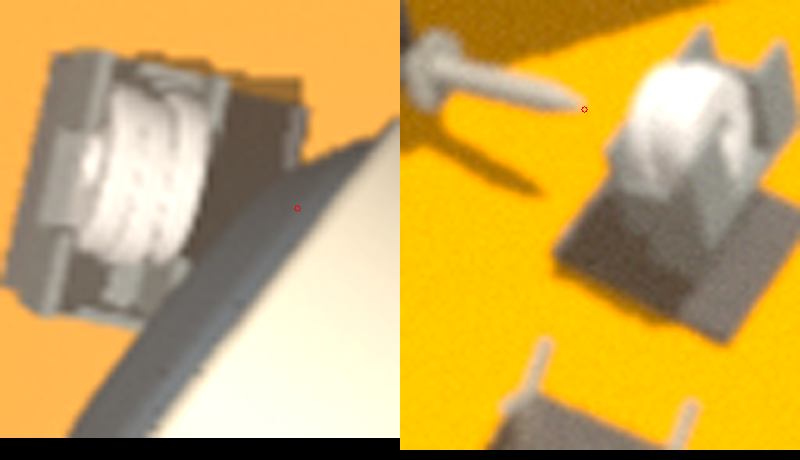

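In the scene view the skewer is on line with the rack. Its tip is at crop (578,105), against (584,109) predicted, so I'll insert step by step.

Emit:
drive_tool(increments=[{"tx":2,"ty":-0.06,"tz":0,"rx":0,"ry":0,"rz":0,"jaw":0},{"tx":2,"ty":0,"tz":0,"rx":0,"ry":0,"rz":0,"jaw":0},{"tx":0.8,"ty":0,"tz":0,"rx":0,"ry":0,"rz":0,"jaw":0},{"tx":0.4,"ty":0,"tz":0,"rx":0,"ry":0,"rz":0,"jaw":0},{"tx":0.4,"ty":0,"tz":0,"rx":0,"ry":0,"rz":0,"jaw":0},{"tx":0,"ty":0,"tz":0,"rx":0,"ry":0,"rz":0,"jaw":0}])

```text
time: 9.4
tcp_pos: [0.4461, -0.089, 0.0473]
orientation: [0.766, 0.624, 0.122, -0.098]
contact_force: [0.0, -0.4, -2.9]
opening: 0.0194
grip_force: 60.0
```

Emit:
drive_tool(increments=[{"tx":0.3,"ty":0,"tz":0,"rx":0,"ry":0,"rz":0,"jaw":0},{"tx":0.3,"ty":0,"tz":0,"rx":0,"ry":0,"rz":0,"jaw":0},{"tx":0.3,"ty":0,"tz":0,"rx":0,"ry":0,"rz":0,"jaw":0},{"tx":0,"ty":0,"tz":0,"rx":0,"ry":0,"rz":0,"jaw":0}])

```text
time: 9.9
tcp_pos: [0.4479, -0.0804, 0.0501]
orientation: [0.766, 0.624, 0.122, -0.098]
contact_force: [-0.5, -0.5, -2.6]
opening: 0.0195
grip_force: 60.0
```

Run:
```python
from h import *
s=ins(.016,.0075);print(RI.T@s["contact_force"])
```

```text
t 9.9 tcp [ 0.4479 -0.0804  0.0501] shift cm [ 0.1518 -0.0225  0.0529] turn [ 0.1704 -0.0201 -0.0291] F [-0.4781 -0.5052 -2.6238] open 0.019471698865807113 grip 59.95071887969971
[-1.3729 -0.3668  2.3127]
```

Emit:
drive_tool(increments=[{"tx":0.3,"ty":-0.02,"tz":0.05,"rx":0,"ry":0,"rz":0,"jaw":0},{"tx":0.3,"ty":0,"tz":0,"rx":0,"ry":0,"rz":0,"jaw":0},{"tx":0.3,"ty":0,"tz":0,"rx":0,"ry":0,"rz":0,"jaw":0},{"tx":0,"ty":0,"tz":0,"rx":0,"ry":0,"rz":0,"jaw":0}])

```text
time: 10.4
tcp_pos: [0.4494, -0.0718, 0.0525]
orientation: [0.766, 0.624, 0.122, -0.098]
contact_force: [0.3, -0.8, -2.0]
opening: 0.02
grip_force: 60.0
```

Emit:
drive_tool(increments=[{"tx":0.3,"ty":0,"tz":0,"rx":0,"ry":0,"rz":0,"jaw":0},{"tx":0.3,"ty":0,"tz":0,"rx":0,"ry":0,"rz":0,"jaw":0},{"tx":0.3,"ty":0,"tz":0,"rx":0,"ry":0,"rz":0,"jaw":0},{"tx":0,"ty":0,"tz":0,"rx":0,"ry":0,"rz":0,"jaw":0}])

```text
time: 10.9
tcp_pos: [0.4511, -0.0634, 0.0552]
orientation: [0.766, 0.624, 0.122, -0.098]
contact_force: [-0.4, -0.7, -1.8]
opening: 0.0194
grip_force: 60.0
```

Emit:
drive_tool(increments=[{"tx":0.3,"ty":0,"tz":0,"rx":0,"ry":0,"rz":0,"jaw":0},{"tx":0.3,"ty":0,"tz":0,"rx":0,"ry":0,"rz":0,"jaw":0},{"tx":0.3,"ty":0,"tz":0,"rx":0,"ry":0,"rz":0,"jaw":0},{"tx":0,"ty":0,"tz":0,"rx":0,"ry":0,"rz":0,"jaw":0}])

```text
time: 11.4
tcp_pos: [0.4529, -0.055, 0.058]
orientation: [0.766, 0.624, 0.122, -0.098]
contact_force: [-0.1, 0.0, -2.7]
opening: 0.0195
grip_force: 60.0
```

Run:
```python
from h import *
s=ins(.0425,.0075);print(RI.T@s["contact_force"])
```

```text
t 11.4 tcp [ 0.4529 -0.055   0.058 ] shift cm [ 0.0984 -0.0039  0.0044] turn [ 0.1699 -0.0194 -0.0222] F [-0.0824  0.0246 -2.6993] open 0.01948112947861589 grip 59.95069742202759
[-0.827  -0.0857  2.5695]
```

Emit:
drive_tool(increments=[{"tx":0.4,"ty":0,"tz":0,"rx":0,"ry":0,"rz":0,"jaw":0},{"tx":0.4,"ty":0,"tz":0,"rx":0,"ry":0,"rz":0,"jaw":0},{"tx":0.4,"ty":0,"tz":0,"rx":0,"ry":0,"rz":0,"jaw":0},{"tx":0,"ty":0,"tz":0,"rx":0,"ry":0,"rz":0,"jaw":0}])

```text
time: 11.9
tcp_pos: [0.4552, -0.0438, 0.0618]
orientation: [0.766, 0.624, 0.122, -0.098]
contact_force: [-0.1, 0.2, -3.0]
opening: 0.0202
grip_force: 60.0
```

Emit:
drive_tool(increments=[{"tx":0.4,"ty":0,"tz":0,"rx":0,"ry":0,"rz":0,"jaw":0},{"tx":0.4,"ty":0,"tz":0,"rx":0,"ry":0,"rz":0,"jaw":0},{"tx":0.4,"ty":0,"tz":0,"rx":0,"ry":0,"rz":0,"jaw":0},{"tx":0,"ty":0,"tz":0,"rx":0,"ry":0,"rz":0,"jaw":0}])

```text
time: 12.4
tcp_pos: [0.4575, -0.0326, 0.0654]
orientation: [0.766, 0.624, 0.122, -0.098]
contact_force: [1.0, -0.4, -1.8]
opening: 0.0198
grip_force: 60.0
```

Emit:
drive_tool(increments=[{"tx":0.4,"ty":0,"tz":0,"rx":0,"ry":0,"rz":0,"jaw":0},{"tx":0.4,"ty":0,"tz":0,"rx":0,"ry":0,"rz":0,"jaw":0},{"tx":0.4,"ty":0,"tz":0,"rx":0,"ry":0,"rz":0,"jaw":0},{"tx":0,"ty":0,"tz":0,"rx":0,"ry":0,"rz":0,"jaw":0}])

```text
time: 12.9
tcp_pos: [0.4598, -0.0214, 0.0691]
orientation: [0.766, 0.624, 0.122, -0.098]
contact_force: [0.2, 0.5, -1.9]
opening: 0.0197
grip_force: 60.0
```

Emit:
drive_tool(increments=[{"tx":0.4,"ty":0,"tz":0,"rx":0,"ry":0,"rz":0,"jaw":0},{"tx":0.4,"ty":0,"tz":0,"rx":0,"ry":0,"rz":0,"jaw":0},{"tx":0.4,"ty":0,"tz":0,"rx":0,"ry":0,"rz":0,"jaw":0},{"tx":0,"ty":0,"tz":0,"rx":0,"ry":0,"rz":0,"jaw":0}])

```text
time: 13.4
tcp_pos: [0.4621, -0.0102, 0.0729]
orientation: [0.766, 0.624, 0.122, -0.098]
contact_force: [-0.0, -1.0, -2.4]
opening: 0.02
grip_force: 60.0
```

Run:
```python
from h import *
s=ins(.112,0);print(RI.T@s["contact_force"],s["wrist_torque"])
```

```text
t 13.4 tcp [ 0.4621 -0.0102  0.0729] shift cm [ 2.2407 -0.7568  0.0032] turn [ 0.1692 -0.0196 -0.0157] F [-0.0249 -1.0252 -2.4125] open 0.019983458352366153 grip 59.95073318481445
[-1.7053  0.1817  1.9826] [-0.4816  0.1246  0.0506]
```

The skewer is through the rings without any contact force. I'll roll it toward mid-slot gently, then advance to the posts.

Emit:
drive_tool(increments=[{"tx":0,"ty":-0.2,"tz":0,"rx":0,"ry":0,"rz":0,"jaw":0},{"tx":0,"ty":-0.2,"tz":0,"rx":0,"ry":0,"rz":0,"jaw":0},{"tx":0,"ty":-0.15,"tz":0,"rx":0,"ry":0,"rz":0,"jaw":0},{"tx":0,"ty":0,"tz":0,"rx":0,"ry":0,"rz":0,"jaw":0}])

```text
time: 13.9
tcp_pos: [0.4566, -0.0095, 0.0728]
orientation: [0.766, 0.624, 0.122, -0.098]
contact_force: [1.4, -0.1, -3.0]
opening: 0.0196
grip_force: 59.9
```

Emit:
drive_tool(increments=[{"tx":0.3,"ty":0,"tz":0,"rx":0,"ry":0,"rz":0,"jaw":0},{"tx":0.3,"ty":0,"tz":0,"rx":0,"ry":0,"rz":0,"jaw":0},{"tx":0.3,"ty":0,"tz":0,"rx":0,"ry":0,"rz":0,"jaw":0},{"tx":0.3,"ty":0,"tz":0,"rx":0,"ry":0,"rz":0,"jaw":0},{"tx":0,"ty":0,"tz":0,"rx":0,"ry":0,"rz":0,"jaw":0}])

```text
time: 14.52
tcp_pos: [0.4591, 0.002, 0.0766]
orientation: [0.766, 0.624, 0.122, -0.098]
contact_force: [0.3, 0.4, -2.1]
opening: 0.0198
grip_force: 59.9
```

Emit:
drive_tool(increments=[{"tx":0.2,"ty":0,"tz":0,"rx":0,"ry":0,"rz":0,"jaw":0},{"tx":0.2,"ty":0,"tz":0,"rx":0,"ry":0,"rz":0,"jaw":0},{"tx":0,"ty":0,"tz":0,"rx":0,"ry":0,"rz":0,"jaw":0}])

```text
time: 14.9
tcp_pos: [0.4598, 0.0056, 0.0778]
orientation: [0.766, 0.624, 0.122, -0.098]
contact_force: [1.1, 0.2, -1.9]
opening: 0.0198
grip_force: 59.9
```

Run:
```python
from h import *
s=ins(.112,0);print(RI.T@s["contact_force"],s["wrist_torque"])
```

```text
t 14.9 tcp [0.4598 0.0056 0.0778] shift cm [ 0.6556 -0.2142  0.0052] turn [ 0.1763 -0.0246 -0.0365] F [ 1.0797  0.2302 -1.8864] open 0.019778763915719366 grip 59.942593574523926
[-0.162   1.0114  1.9309] [-0.4218 -0.1229 -0.1907]
```

Emit:
drive_tool(increments=[{"tx":0.15,"ty":-0.1,"tz":0,"rx":0,"ry":0,"rz":0,"jaw":0},{"tx":0.15,"ty":0,"tz":0,"rx":0,"ry":0,"rz":0,"jaw":0},{"tx":0,"ty":0,"tz":0,"rx":0,"ry":0,"rz":0,"jaw":0}])

```text
time: 15.28
tcp_pos: [0.4592, 0.0087, 0.0787]
orientation: [0.766, 0.624, 0.122, -0.098]
contact_force: [0.9, 0.0, -1.8]
opening: 0.0195
grip_force: 59.9
```

Emit:
drive_tool(increments=[{"tx":0.1,"ty":0,"tz":0,"rx":0,"ry":0,"rz":0,"jaw":0},{"tx":0.1,"ty":0,"tz":0,"rx":0,"ry":0,"rz":0,"jaw":0},{"tx":0,"ty":0,"tz":0,"rx":0,"ry":0,"rz":0,"jaw":0}])

```text
time: 15.65
tcp_pos: [0.4597, 0.0105, 0.0793]
orientation: [0.766, 0.624, 0.122, -0.098]
contact_force: [0.4, -0.4, -1.9]
opening: 0.0197
grip_force: 59.9
```

Emit:
drive_tool(increments=[{"tx":0.1,"ty":0,"tz":0,"rx":0,"ry":0,"rz":0,"jaw":0},{"tx":0,"ty":0,"tz":0,"rx":0,"ry":0,"rz":0,"jaw":0}])

```text
time: 15.9
tcp_pos: [0.4598, 0.0112, 0.0795]
orientation: [0.766, 0.624, 0.122, -0.098]
contact_force: [-0.4, -2.6, -2.7]
opening: 0.0198
grip_force: 59.9
```

Run:
```python
from h import *
s=ins(.112,0);print(RI.T@s["contact_force"],s["wrist_torque"])
```

```text
t 15.9 tcp [0.4598 0.0112 0.0795] shift cm [ 0.0832 -0.1022 -0.0001] turn [ 0.1627 -0.0068 -0.0411] F [-0.4274 -2.5704 -2.7236] open 0.01983104722222074 grip 59.94700491428375
[-3.3181  0.0982  1.7856] [-1.0103  0.3481 -0.0308]
```

Contact is just starting, at about −3 N axially and within 1 mm of where it was predicted. Pressing slightly more.

Emit:
drive_tool(increments=[{"tx":0.05,"ty":0,"tz":0,"rx":0,"ry":0,"rz":0,"jaw":0},{"tx":0,"ty":0,"tz":0,"rx":0,"ry":0,"rz":0,"jaw":0}])

```text
time: 16.15
tcp_pos: [0.4599, 0.0112, 0.0796]
orientation: [0.766, 0.624, 0.122, -0.098]
contact_force: [-4.0, -9.4, -3.4]
opening: 0.0198
grip_force: 59.9
```

Emit:
drive_tool(increments=[{"tx":0.05,"ty":0,"tz":0,"rx":0,"ry":0,"rz":0,"jaw":0},{"tx":0,"ty":0,"tz":0,"rx":0,"ry":0,"rz":0,"jaw":0},{"tx":0,"ty":0,"tz":0,"rx":0,"ry":0,"rz":0,"jaw":0}])

```text
time: 16.52
tcp_pos: [0.4598, 0.0113, 0.0796]
orientation: [0.766, 0.624, 0.122, -0.097]
contact_force: [-5.9, -15.8, -4.6]
opening: 0.0199
grip_force: 59.9
```

Run:
```python
from h import *
s=ins(.112,0);print(RI.T@s["contact_force"],s["wrist_torque"])
```

```text
t 16.525 tcp [0.4598 0.0113 0.0796] shift cm [ 0.071  -0.0982  0.0031] turn [ 0.1666  0.0699 -0.0343] F [ -5.8748 -15.8356  -4.5563] open 0.019929701537756275 grip 59.93691265583038
[-17.2844  -2.5707  -0.8252] [-2.8837  1.1834 -0.1111]
```

The collar presses at about 17 N, which is gentle. I'll back off 1 mm and lift square to the slope.

Emit:
drive_tool(increments=[{"tx":-0.1,"ty":0,"tz":0,"rx":0,"ry":0,"rz":0,"jaw":0},{"tx":0,"ty":0,"tz":-0.3,"rx":0,"ry":0,"rz":0,"jaw":0},{"tx":0,"ty":0,"tz":-0.3,"rx":0,"ry":0,"rz":0,"jaw":0},{"tx":0,"ty":0,"tz":-0.4,"rx":0,"ry":0,"rz":0,"jaw":0},{"tx":0,"ty":0,"tz":-0.5,"rx":0,"ry":0,"rz":0,"jaw":0},{"tx":0,"ty":0,"tz":0,"rx":0,"ry":0,"rz":0,"jaw":0}])

```text
time: 17.27
tcp_pos: [0.4589, 0.0065, 0.0942]
orientation: [0.766, 0.624, 0.122, -0.098]
contact_force: [-3.7, -5.0, -2.9]
opening: 0.0201
grip_force: 59.9
```

Run:
```python
from h import *
s=ins(.112,0);print(RI.T@s["contact_force"],s["wrist_torque"])
```

```text
t 17.275 tcp [0.4589 0.0065 0.0942] shift cm [ 0.0798 -0.1084  1.5476] turn [ 0.1883 -0.0073 -0.0305] F [-3.7059 -4.9563 -2.9187] open 0.02011627420424994 grip 59.94814395904541
[-6.228  -2.6336  1.0452] [-1.613   0.7159  0.0839]
```

Emit:
drive_tool(increments=[{"tx":-0.15,"ty":0,"tz":0,"rx":0,"ry":0,"rz":0,"jaw":0},{"tx":0,"ty":0,"tz":0,"rx":0,"ry":0,"rz":0,"jaw":0}])

```text
time: 17.52
tcp_pos: [0.4587, 0.0055, 0.0935]
orientation: [0.766, 0.624, 0.122, -0.098]
contact_force: [0.9, 1.6, -4.9]
opening: 0.0197
grip_force: 60.0
```

Run:
```python
from h import *
s=ins(.112,0);print(RI.T@s["contact_force"],s["wrist_torque"])
u0,v0,w,h=245,120,90,80
im=camera("scene");cv2.imwrite("pics/lift.png",np.clip(cv2.resize(im[v0:v0+h,u0:u0+w,::-1],None,fx=6,fy=6,interpolation=2)*1.5,0,255).astype(np.uint8))
```

```text
t 17.525 tcp [0.4587 0.0055 0.0935] shift cm [ 0.2021 -0.113   1.5091] turn [ 0.1745 -0.0432 -0.0449] F [ 0.9139  1.5718 -4.8991] open 0.019711980568952358 grip 59.95144844055176
[0.1252 0.5792 5.1919] [-0.5478  0.1583  0.0774]
```

View pics/lift.png

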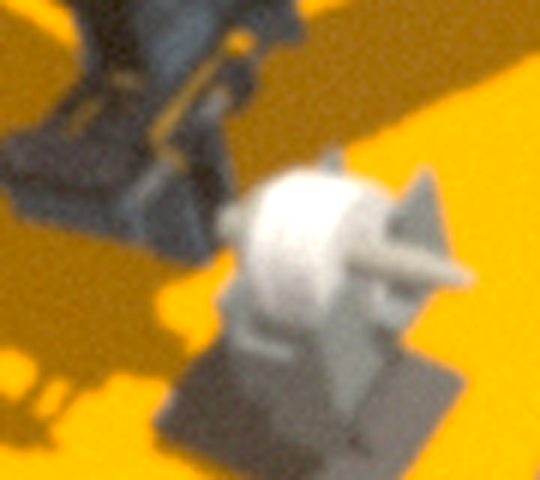

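The picture shows the three rings as one stack on the skewer, with the tip out at (470,275). I'll go on lifting.

Emit:
drive_tool(increments=[{"tx":0,"ty":0,"tz":-0.5,"rx":0,"ry":0,"rz":0,"jaw":0},{"tx":0,"ty":0,"tz":-0.8,"rx":0,"ry":0,"rz":0,"jaw":0},{"tx":0,"ty":0,"tz":-1,"rx":0,"ry":0,"rz":0,"jaw":0},{"tx":0,"ty":0,"tz":-1,"rx":0,"ry":0,"rz":0,"jaw":0},{"tx":0,"ty":0,"tz":-1,"rx":0,"ry":0,"rz":0,"jaw":0},{"tx":0,"ty":0,"tz":-1,"rx":0,"ry":0,"rz":0,"jaw":0},{"tx":0,"ty":0,"tz":-1,"rx":0,"ry":0,"rz":0,"jaw":0},{"tx":0,"ty":0,"tz":-1,"rx":0,"ry":0,"rz":0,"jaw":0},{"tx":0,"ty":0,"tz":-1,"rx":0,"ry":0,"rz":0,"jaw":0},{"tx":0,"ty":0,"tz":0,"rx":0,"ry":0,"rz":0,"jaw":0}])

```text
time: 18.82
tcp_pos: [0.4536, -0.0201, 0.1729]
orientation: [0.766, 0.624, 0.123, -0.097]
contact_force: [0.3, -0.1, -6.6]
opening: 0.0198
grip_force: 59.9
```

Run:
```python
from h import *
s=delta([.6493,.0023,.25],fr(5.9,18));print(s["joints"],s["wrist_torque"])
Q=Ro.from_quat(s["orientation"]).as_matrix();tip=s["tcp_pos"]+Q@[.162,0,-.0187]
c=[]
for n in("top","scene"):
    p=proj(n,tip);im=camera(n);u0,v0=int(p[0])-50,int(p[1])-40
    o=np.clip(cv2.resize(im[v0:v0+80,u0:u0+70,::-1],None,fx=5.5,fy=5.5,interpolation=2)*1.5,0,255).astype(np.uint8)
    q=(int((p[0]-u0+.5)*5.5),int((p[1]-v0+.5)*5.5));cv2.circle(o,q,3,(0,0,255),1);print(n,p,q);c.append(o)
cv2.imwrite("pics/lift2.png",np.hstack(c))
```

```text
t 18.825 tcp [ 0.4536 -0.0201  0.1729] shift cm [ 8.2222 18.7356 -5.355 ] turn [ 2.0037  0.0069 -5.4555] F [ 0.3054 -0.0563 -6.6288] open 0.019805703752566736 grip 59.94917035102844
[-0.4194  0.3282  1.838   0.3527  1.0682 -0.4014] [-1.0571  0.2731 -0.0217]
top [196.6593 230.2601] (281, 224)
scene [317.9587 144.9156] (283, 227)
```

View pics/lift2.png

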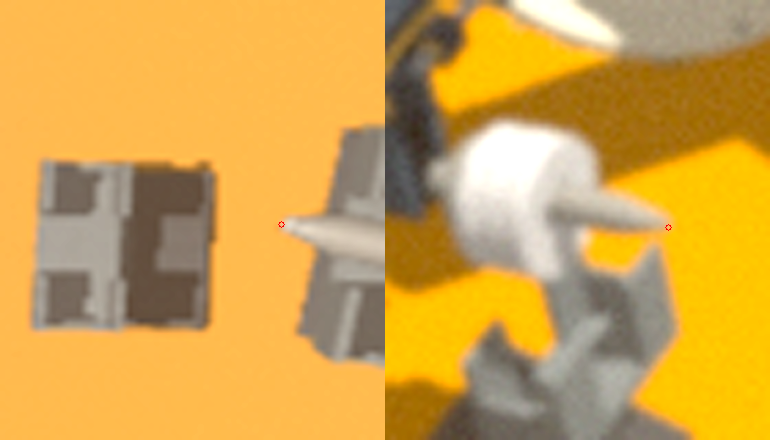

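The stack is clear of the rack and hangs at full weight (6.6 N). The tip lies exactly on the predicted marks, (281,224) in the top view and (668,227) in the scene view, so the grip has not slipped. I'll carry it over the stand.

Emit:
drive_tool(increments=[{"tx":0,"ty":0,"tz":-1.5,"rx":0,"ry":0,"rz":0,"jaw":0},{"tx":0,"ty":0.5,"tz":-2,"rx":0,"ry":0,"rz":0,"jaw":0},{"tx":0.5,"ty":1.5,"tz":-2,"rx":0,"ry":0,"rz":0,"jaw":0},{"tx":1,"ty":2.5,"tz":0,"rx":0,"ry":0,"rz":0,"jaw":0},{"tx":1,"ty":3,"tz":0,"rx":0,"ry":0,"rz":0,"jaw":0},{"tx":1.2,"ty":3,"tz":0,"rx":0,"ry":0,"rz":0,"jaw":0},{"tx":1.3,"ty":3,"tz":0,"rx":0,"ry":0,"rz":0,"jaw":0},{"tx":1.3,"ty":2.7,"tz":0,"rx":0,"ry":0,"rz":0,"jaw":0},{"tx":1,"ty":1.7,"tz":0,"rx":0,"ry":0,"rz":0,"jaw":0},{"tx":0.9,"ty":0.8,"tz":0,"rx":1,"ry":0,"rz":-2.7,"jaw":0},{"tx":0,"ty":0,"tz":0,"rx":1,"ry":0,"rz":-2.7,"jaw":0},{"tx":0,"ty":0,"tz":0,"rx":0,"ry":-3,"rz":0,"jaw":0},{"tx":0,"ty":0,"tz":0,"rx":0,"ry":-4,"rz":0,"jaw":0},{"tx":0,"ty":0,"tz":0,"rx":0,"ry":-4,"rz":0,"jaw":0},{"tx":0,"ty":0,"tz":0,"rx":0,"ry":-4,"rz":0,"jaw":0},{"tx":0,"ty":0,"tz":0,"rx":0,"ry":-3,"rz":0,"jaw":0},{"tx":0,"ty":0,"tz":0,"rx":0,"ry":0,"rz":0,"jaw":0}])

```text
time: 21.05
tcp_pos: [0.6481, 0.0033, 0.2495]
orientation: [0.742, 0.67, -0.001, -0.001]
contact_force: [-0.3, 2.1, -7.2]
opening: 0.0199
grip_force: 60.0
```

Run:
```python
from h import *
s=delta([.6493,.0023,.0563],fr(5.9));print(s["joints"],s["wrist_torque"])
```

```text
t 21.05 tcp [0.6481 0.0033 0.2495] shift cm [-0.1016  0.1916 19.3229] turn [-0.1873 -0.045   0.0551] F [-0.2704  2.0979 -7.2221] open 0.01994626238272573 grip 59.962947964668274
[-0.0875  0.4999  1.2324  0.0008  1.4125  0.0144] [-0.5034  0.1137  0.0294]
```

Emit:
drive_tool(increments=[{"tx":-0.1,"ty":0.19,"tz":1.5,"rx":-0.2,"ry":0,"rz":0,"jaw":0},{"tx":0,"ty":0,"tz":3,"rx":0,"ry":0,"rz":0,"jaw":0},{"tx":0,"ty":0,"tz":3,"rx":0,"ry":0,"rz":0,"jaw":0},{"tx":0,"ty":0,"tz":3,"rx":0,"ry":0,"rz":0,"jaw":0},{"tx":0,"ty":0,"tz":2.5,"rx":0,"ry":0,"rz":0,"jaw":0},{"tx":0,"ty":0,"tz":1.5,"rx":0,"ry":0,"rz":0,"jaw":0},{"tx":0,"ty":0,"tz":0,"rx":0,"ry":0,"rz":0,"jaw":0}])

```text
time: 21.92
tcp_pos: [0.6498, 0.0006, 0.1041]
orientation: [0.743, 0.669, 0.0, -0.0]
contact_force: [-0.7, -0.4, -6.0]
opening: 0.0197
grip_force: 60.0
```

Run:
```python
from h import *
s=delta([.6493,.0023,.0563],fr(5.9))
Q=Ro.from_quat(s["orientation"]).as_matrix();tip=s["tcp_pos"]+Q@[.162,0,-.0187]
p=proj("scene",tip);im=camera("scene");u0,v0=int(p[0])-65,int(p[1])-45
o=np.clip(cv2.resize(im[v0:v0+80,u0:u0+90,::-1],None,fx=7,fy=7,interpolation=2)*1.5,0,255).astype(np.uint8)
q=(int((p[0]-u0+.5)*7),int((p[1]-v0+.5)*7));cv2.circle(o,q,3,(0,0,255),1);print(q)
cv2.imwrite("pics/place.png",o)
```

```text
t 21.925 tcp [0.6498 0.0006 0.1041] shift cm [ 0.1607 -0.0672  4.7843] turn [-0.0134 -0.0363 -0.0778] F [-0.7147 -0.3951 -6.0008] open 0.019731044957774696 grip 59.96301770210266
(461, 319)
```

View pics/place.png

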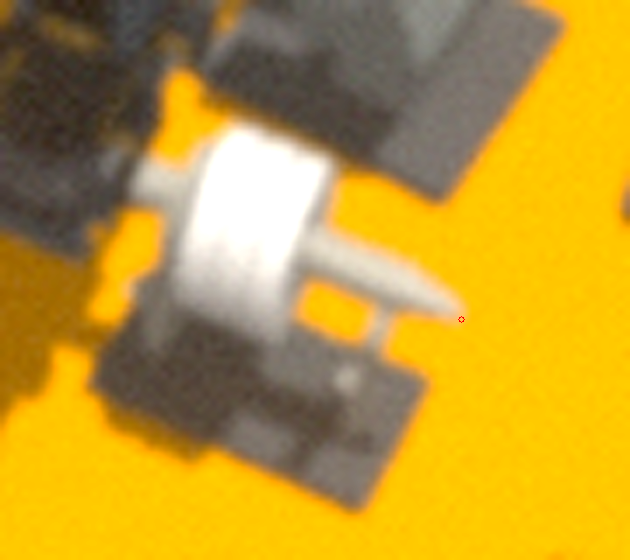

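The picture shows the loaded skewer level over the stand, with the rings between the posts, the tip at (461,315) and the front notch post at (375,320). I'll correct 1.5 mm and lower it.

Emit:
drive_tool(increments=[{"tx":0.16,"ty":-0.07,"tz":0.8,"rx":0,"ry":0,"rz":0,"jaw":0},{"tx":0,"ty":0,"tz":1,"rx":0,"ry":0,"rz":0,"jaw":0},{"tx":0,"ty":0,"tz":1,"rx":0,"ry":0,"rz":0,"jaw":0},{"tx":0,"ty":0,"tz":0.8,"rx":0,"ry":0,"rz":0,"jaw":0},{"tx":0,"ty":0,"tz":0.6,"rx":0,"ry":0,"rz":0,"jaw":0},{"tx":0,"ty":0,"tz":0.3,"rx":0,"ry":0,"rz":0,"jaw":0},{"tx":0,"ty":0,"tz":0.2,"rx":0,"ry":0,"rz":0,"jaw":0},{"tx":0,"ty":0,"tz":0,"rx":0,"ry":0,"rz":0,"jaw":0}])

```text
time: 22.98
tcp_pos: [0.6502, 0.0026, 0.0585]
orientation: [0.743, 0.67, 0.001, 0.001]
contact_force: [-0.1, -0.2, -6.9]
opening: 0.0197
grip_force: 60.0
```

Run:
```python
from h import *
s=delta([.6493,.0023,.0563],fr(5.9));print(s["wrist_torque"])
```

```text
t 22.975 tcp [0.6502 0.0026 0.0585] shift cm [-0.0345 -0.0893  0.2208] turn [ 0.1266 -0.0163 -0.0403] F [-0.1337 -0.195  -6.8909] open 0.01973350967238346 grip 59.96275305747986
[-0.5145  0.1039 -0.0095]
```

Emit:
drive_tool(increments=[{"tx":-0.03,"ty":-0.09,"tz":0.1,"rx":0.1,"ry":0,"rz":0,"jaw":0},{"tx":0,"ty":0,"tz":0.07,"rx":0,"ry":0,"rz":0,"jaw":0},{"tx":0,"ty":0,"tz":0,"rx":0,"ry":0,"rz":0,"jaw":0}])

```text
time: 23.35
tcp_pos: [0.6495, 0.0024, 0.0569]
orientation: [0.743, 0.669, 0.0, 0.0]
contact_force: [-0.1, -0.4, -4.7]
opening: 0.0199
grip_force: 60.0
```

Emit:
drive_tool(increments=[{"tx":0,"ty":0,"tz":0.05,"rx":0,"ry":0,"rz":0,"jaw":0},{"tx":0,"ty":0,"tz":0,"rx":0,"ry":0,"rz":0,"jaw":0}])

```text
time: 23.6
tcp_pos: [0.6495, 0.0023, 0.0566]
orientation: [0.743, 0.669, 0.0, 0.0]
contact_force: [0.0, -0.5, -0.1]
opening: 0.0199
grip_force: 60.0
```

Run:
```python
from h import *
s=delta([.6493,.0023,.0563],fr(5.9));print(s["wrist_torque"])
```

```text
t 23.6 tcp [0.6495 0.0023 0.0566] shift cm [-0.0059 -0.0223  0.0272] turn [ 0.0572 -0.0238 -0.0497] F [ 0.044  -0.4932 -0.1197] open 0.019921351426857865 grip 59.95793044567108
[-0.0986 -0.0137 -0.0969]
```

The weight is on the notches. I'll open slowly and retreat upward.

Emit:
drive_tool(increments=[{"tx":0,"ty":0,"tz":0.02,"rx":0,"ry":0,"rz":0,"jaw":23},{"tx":0,"ty":0,"tz":0,"rx":0,"ry":0,"rz":0,"jaw":26},{"tx":0,"ty":0,"tz":0,"rx":0,"ry":0,"rz":0,"jaw":35},{"tx":0,"ty":0,"tz":0,"rx":0,"ry":0,"rz":0,"jaw":48},{"tx":0,"ty":0,"tz":0,"rx":0,"ry":0,"rz":0,"jaw":60},{"tx":0,"ty":0,"tz":0,"rx":0,"ry":0,"rz":0,"jaw":60},{"tx":0,"ty":0,"tz":-1,"rx":0,"ry":0,"rz":0,"jaw":60},{"tx":0,"ty":0,"tz":-2,"rx":0,"ry":0,"rz":0,"jaw":60},{"tx":0,"ty":0,"tz":-4,"rx":0,"ry":0,"rz":0,"jaw":60},{"tx":0,"ty":0,"tz":-5,"rx":0,"ry":0,"rz":0,"jaw":60},{"tx":0,"ty":0,"tz":-5,"rx":0,"ry":0,"rz":0,"jaw":60},{"tx":-5,"ty":-2,"tz":-2,"rx":0,"ry":0,"rz":0,"jaw":60},{"tx":-5,"ty":-3,"tz":0,"rx":0,"ry":0,"rz":0,"jaw":60},{"tx":-5,"ty":-3,"tz":0,"rx":0,"ry":0,"rz":0,"jaw":60},{"tx":-5,"ty":-3,"tz":0,"rx":0,"ry":0,"rz":0,"jaw":60},{"tx":-5,"ty":-3,"tz":0,"rx":0,"ry":0,"rz":0,"jaw":60},{"tx":0,"ty":0,"tz":0,"rx":0,"ry":0,"rz":0,"jaw":60}])

```text
time: 25.72
tcp_pos: [0.482, -0.2346, 0.2468]
orientation: [0.744, 0.668, 0.0, 0.0]
contact_force: [1.4, 0.5, 0.7]
opening: 0.0547
grip_force: 0.0
```

Run:
```python
from h import *
a=camera("top")[140:260,190:280];b=camera("scene")[130:255,230:320]
o=np.hstack([cv2.resize(a,(400,533),interpolation=2),cv2.resize(b,(400,556),interpolation=2)[:533]])
cv2.imwrite("pics/end.png",np.clip(o[:,:,::-1]*1.4,0,255).astype(np.uint8))
```

```text
(no output)
```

View pics/end.png

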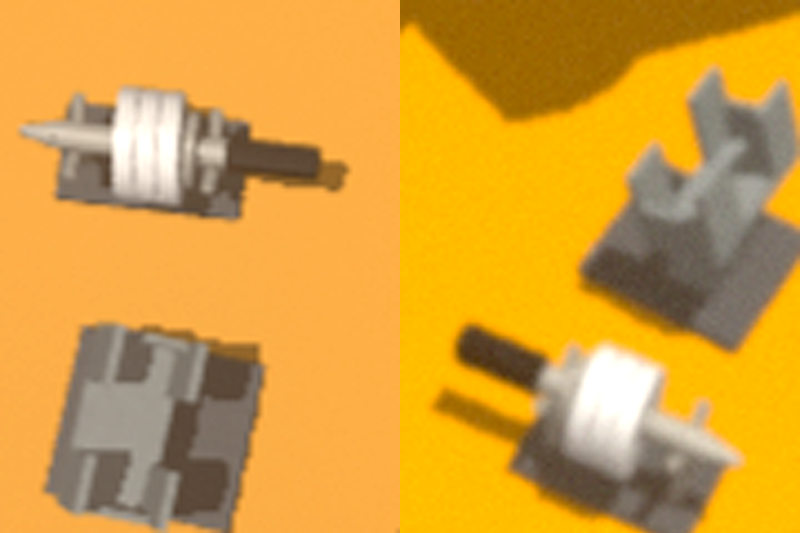

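The skewer lies in both notches the same way round, tip at top-view crop (22,130), with all three rings between the posts at (150,145). The rack is empty and nothing else was disturbed in these crops.

```bash
python3 -c "
from rig import *
print(sign_off())"
```

```text
the job is handed in; nothing more can be done
None
```

The loaded skewer is back in both stand notches, the same way round, with all three rings hanging between the posts. The gripper is clear, and I handed the job in at about 26 s with a peak measured contact force of about 17 N.

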